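# Pack the enclosure starter tray

### The arm

A 7-joint arm with a two-finger parallel gripper is mounted at the origin on the work surface. World frame = base frame: x ahead of the robot, y to its left, z up, the work surface at z = 0. Lengths are in m, angles in rad, forces in N, time in s.
With the tool pointing down it reaches from about 0.35 to 0.9 m from the base axis. Payload 7.2 kg.
Tool frame: the origin (TCP) lies midway between the tips of the shut fingers; the grasp point (between the pads) lies 19 mm behind it; z points along the fingers, y is the line along which they close (so a half turn about z gives the same grasp; the last joint's range is limited). The gripper opens to 85 mm and grips with 20 to 120 N. Pads are 22 mm wide; open, the fingers measure 114 mm over their backs; the gripper's body (76 mm by 85 mm) begins 54 mm behind the grasp point. The pads swing forward as they close: fully open they stand 13 mm farther back than shut.
Start: joints at [1.148, 0.411, -0.013, 1.596, 0.006, 1.134, -0.082], TCP at [0.217, -0.586, 0.231] pointing down, gripper open.
Joint ranges: [-2.95, 2.95], [-0.29, 1.99], [-1.47, 1.44], [0.14, 2.54], [-1.03, 4.17], [0.13, 1.85], [-2.86, 2.86]. Speed limits (rad/s): [2.39, 2.39, 3.01, 3.01, 3.14, 3.14, 3.14].

### API

Orientations are given as a unit quaternion [x, y, z, w].
In Python, from station import bot gives the robot as it stands. The module is installed in compiled form; this text tells all that it offers.
- The arm moves only by the tool drive_tool, never from a script. Its argument "commands" is a list of rows, each an object with "rotation": the turn, a rotation vector about the tool's x, y, z in degrees, a list of three; "travel": the shift along the tool's x, y, z in m, a list of three; "grip": the closure, from -1 (fully open) to 1 (shut). A call has 1 to 5 rows; each row is the pose to reach, as a shift and turn from the pose commanded when the call began, along the tool's axes at that moment; what a row does not reach only later rows make up. A row lasts 1/12 s, in which the tool goes at most 41.7 mm and 7.16 degrees, less where a joint would pass 70% of its speed; a pose out of reach is approached as far as the arm can. A call with a gripper value outside its range is refused whole. The fingers move at their own pace and stop on an object; "grip_force" is the grip in N (left out, the last holds). Time passes only in rows, so rows that repeat a pose let the fingers close. It gives the time, the measured TCP pose, the force, the opening and the grip force at its end, in the units of the state.
- bot.observe(): the state, without advancing time (a new reading comes with each control period).
- bot.snapshot(name): name is "scene" or "top" or "wrist"; returns a dict with "pixels" (480x640x3 uint8, blue, green, red), "mtx" (3x3 intrinsics, pixels), "D" ([k1, k2, p1, p2, k3] as OpenCV has them; the pictures are not rectified), "extrinsics" (4x4, takes a point from camera to world coordinates). Camera axes: x right, y up, looking along -z (the intrinsics and any distortion apply to the point x, -y, -z); pixel columns grow to the right and rows downward; lengths in m; the calibration is good to about 2 mm. A picture is of the moment at which its call begins. There is no depth.
- bot.job_done(): hands the job in; it is judged then, once.
The state is a dict: "time_s": time; "joint_positions": joint angles; "qd": joint speeds; "joint_efforts": joint torques, N m; "position": TCP position; "orientation": TCP orientation; "force": force on the tool from outside, world axes, zero at the start; "torque": the same for the moment, N m; "finger_gap": opening from 0.0 (shut) to 1.0 (fully open); "gripper_force": force on a finger pad.
Only numpy, scipy, OpenCV 4.12 (cv2) and the standard library are available. Lean on these libraries where they do the work, as an engineer would, in place of code of your own. Each camera call takes 0.05 s, during which the arm holds its last target. There are 200 camera calls.

### The job

The shallow clear tray with the blue-grey rim already holds the cardboard bulb carton. Pack the white twin-display thermometer and the green tin into the same tray, so that all three stand upright side by side on its floor, none stacked, leaning or sitting on the rim.

Things in the scene. Friction and masses are not known exactly. Their poses are not given: they have to be found in the camera images.
- tray_in (a point): Shallow clear tray, blue-grey rim, fixed; inside 88 mm (its x) by 210 mm (its y), walls 4 mm thick, rim 24 mm above the inner floor. Point: centre of the inner floor, 4 mm above the work surface; z up. The carton stands near the +y end; the rest takes thermometer and tin in a row along y, 60 mm widths across the tray, about 13 mm between pieces; fingers gripping those widths above the rim clear the long walls.
- bulb_carton_mid (a point): Square brown cardboard carton with a white band, 62 x 62 mm, 80 mm tall, loose, standing in the tray near its +y end, roughly square to it. The point is its centre, half-way up (40 mm); z up.
- thermo_mid (a point): White plastic thermometer block, black vent slots on top, two grey-green displays and three buttons on one wide face, standing upright on the work surface: 60 mm wide (its x), 42 mm deep (its y), 95 mm tall, 0.1 to 0.2 kg. The point is its centre, half-way up (47.5 mm); z up.
- green_tin_mid (a point): Green rectangular tin, round steel cap on top, white labels, standing upright on the work surface: 60 mm wide (its x), 52 mm deep (its y), 90 mm tall, 0.15 to 0.26 kg. Point: its centre, half-way up (45 mm); z up. Near by, not wanted: a yellow tin of the same form, a black bowl 90 mm across and, farther off, an amber jar; thermometer, tins and bowl stand at least 115 mm apart.
Mind the look-alikes: they are no part of the job. What is shaped like the part that bears tray_in but orange or purple is not meant.

How it is judged:
By the outcome, as a careful person would: the job done as asked, in the order asked, and still so for the second after the job is handed in, with the robot touching nothing.
It also fails if it takes over 59 s, if anything falls off the work surface, if the arm or the gripper's body presses on something with over 40 N, if the wrist force passes 120 N, or if a joint passes its speed limit or range.

## Working session

There is one attempt and no reset: what is moved stays moved. The work goes in short steps, Python scripts to look and compute and a tool call to move; the robot and the scene stay as the last step left them, time stands still between calls to the robot, and variables do not carry over. Pictures are saved under pics/ and viewed, at most 10 in all, crops included, and the job is handed in when it is done.

Besides the shell and the picture viewer there is one more tool, called after "Emit:" as name(argument=value, ...), one argument or row to a line, values as JSON. drive_tool: Moves the arm, as the interface text tells. Its arguments: {"type":"object","properties":{"commands":{"type":"array","items":{"type":"object","properties":{"rotation":{"type":"array","items":{"type":"number"}},"travel":{"type":"array","items":{"type":"number"}},"grip":{"type":"number"}}}},"grip_force":{"type":"number"}},"required":["commands"]}

```bash
mkdir -p pics
python3 - <<'E'
from station import bot
import cv2,numpy as np,json
for n in("scene","top"):
    s=bot.snapshot(n); cv2.imwrite(f"pics/{n}0.png",s["pixels"]); np.savez(f"{n}0.npz",**s)
    print(n,s["mtx"].tolist(),np.round(s["D"],4),np.round(s["extrinsics"],3).tolist())
o=bot.observe();print({k:np.round(o[k],3).tolist() for k in("time_s","position","orientation","finger_gap","force")})
E
```

```text
scene [[561.929255898127, 0.0, 329.7486298891444], [0.0, 561.929255898127, 232.44855894631846], [0.0, 0.0, 1.0]] [-0.0354  0.      0.      0.      0.    ] [[-0.704, -0.574, 0.417, 1.108], [0.71, -0.574, 0.409, 0.435], [0.005, 0.584, 0.812, 1.139], [0.0, 0.0, 0.0, 1.0]]
top [[496.9656756242956, 0.0, 315.8445050531789], [0.0, 496.9656756242956, 235.1787788031741], [0.0, 0.0, 1.0]] [-0.0403  0.      0.      0.      0.    ] [[0.025, 0.991, -0.13, 0.446], [-1.0, 0.024, -0.004, -0.105], [-0.001, 0.13, 0.992, 1.066], [0.0, 0.0, 0.0, 1.0]]
{'time_s': 0.1, 'position': [0.217, -0.586, 0.231], 'orientation': [0.984, 0.176, -0.0, -0.001], 'finger_gap': 1.0, 'force': [0.231, -0.366, -1.043]}
```

View pics/scene0.png

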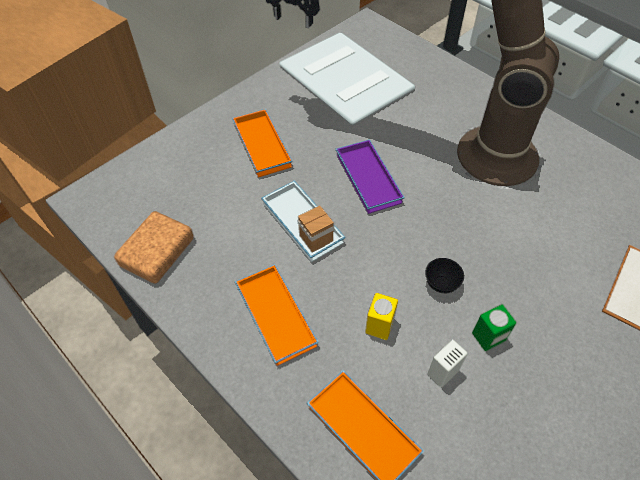

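View pics/top0.png

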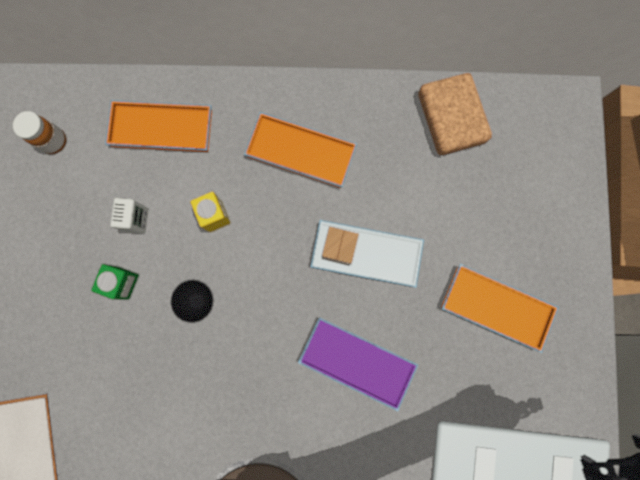

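The scene shows the light tray at (303,220) with the carton. In the top view the tray is at (367,253), the carton at (340,245), the thermometer at (125,214), the green tin at (114,282), the yellow tin at (209,211) and the bowl at (192,301).

```bash
cat > h.py <<'E'
import cv2,numpy as np
def load(n): return dict(np.load(n+".npz"))
def ray(s,uv):
    p=cv2.undistortPoints(np.array(uv,float).reshape(-1,1,2),s["mtx"],s["D"]).reshape(-1,2)
    d=np.c_[p[:,0],-p[:,1],-np.ones(len(p))]@s["extrinsics"][:3,:3].T
    return s["extrinsics"][:3,3],d
def plane(s,uv,z):
    c,d=ray(s,uv); return c+d*((z-c[2])/d[:,2])[:,None]
def proj(s,P):
    E=np.linalg.inv(s["extrinsics"]);q=np.asarray(P,float)@E[:3,:3].T+E[:3,3]
    q=q*[1,-1,-1]
    return cv2.projectPoints(q,np.zeros(3),np.zeros(3),s["mtx"],s["D"])[0].reshape(-1,2)
E
python3 - <<'E'
from h import *
T,S=load("top0"),load("scene0")
def crop(s,x,y,w,h,k): return cv2.resize(s["pixels"][y:y+h,x:x+w],(w*k,h*k),interpolation=cv2.INTER_CUBIC)
a=np.zeros((600,800,3),np.uint8)
a[:300,:400]=crop(T,85,190,80,60,5); a[:300,400:]=crop(T,80,255,80,60,5)
a[300:,:400]=crop(S,410,330,80,60,5); a[300:,400:]=crop(S,455,295,80,60,5)
cv2.imwrite("pics/m.png",a)
b=np.zeros((600,800,3),np.uint8); b[:360,:520]=crop(T,305,210,130,90,4)
b[360:,:480]=crop(S,250,175,120,60,4)
cv2.imwrite("pics/tray.png",crop(T,300,205,133,100,6))
E
```

```text
(no output)
```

View pics/m.png

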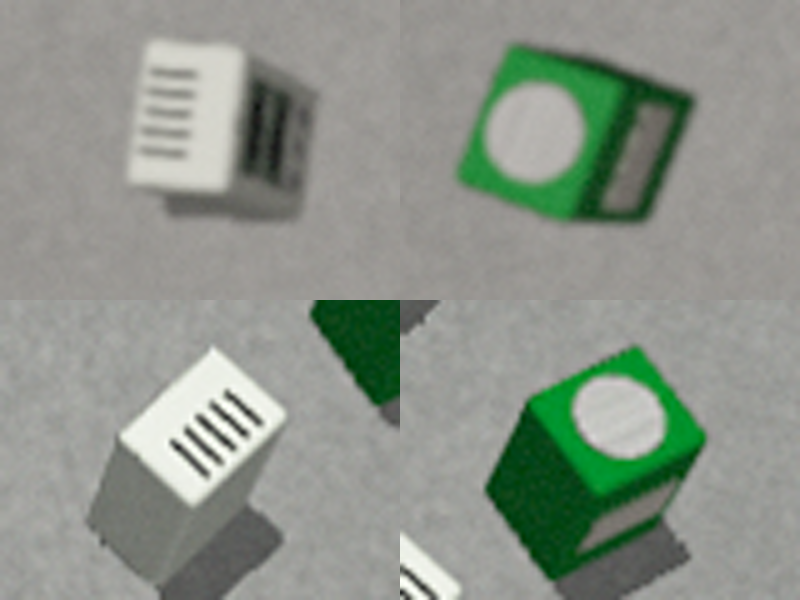

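View pics/tray.png

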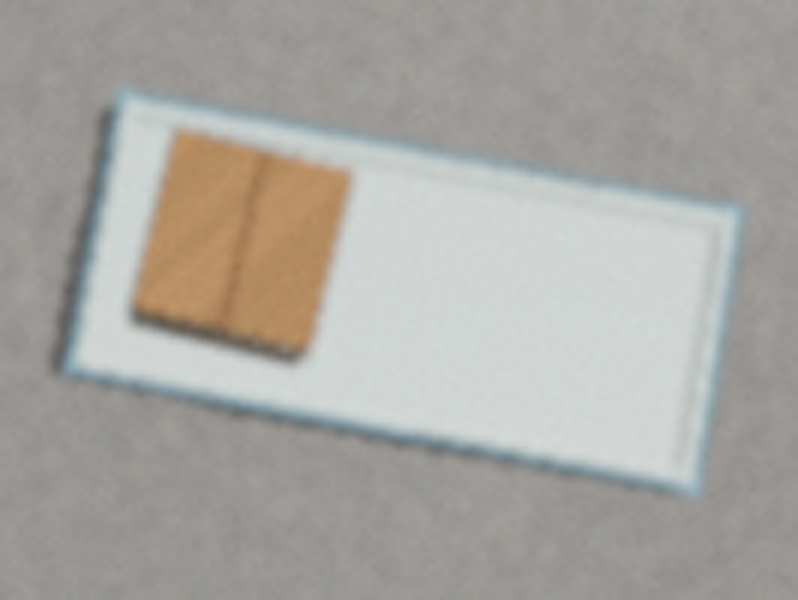

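The mosaic shows the top faces of the thermometer and tin clearly. In the crop, the thermometer's display side faces image right and the tray's rim corners are at (122,90), (741,207), (697,492) and (65,375). Next I'll fit metric rectangles to the masks.

```bash
cat >> h.py <<'E'
def mask(s,kind,box):
    x,y,w,h=box; im=cv2.resize(s["pixels"][y:y+h,x:x+w],None,fx=4,fy=4,interpolation=cv2.INTER_CUBIC)
    H=cv2.cvtColor(im,cv2.COLOR_BGR2HSV);h_,sa,v=cv2.split(H)
    m={"white":(v>195)&(sa<40),"green":((h_>45)&(h_<85)&(v>118)&(sa>100)),"brown":(h_>5)&(h_<22)&(sa>90)&(v>120),
       "tray":((h_>80)&(h_<115)&(sa>30))|((v>195)&(sa<40))}[kind].astype(np.uint8)
    c=max(cv2.findContours(m,cv2.RETR_EXTERNAL,cv2.CHAIN_APPROX_NONE)[0],key=cv2.contourArea).reshape(-1,2)
    c=cv2.convexHull(c).reshape(-1,2)
    return (c+.5)/4-.5+[x,y]
def rect(s,kind,box,z):
    P=plane(s,mask(s,kind,box),z)[:,:2]
    (c,sz,a)=cv2.minAreaRect((P*1000).astype(np.float32)); return np.round([*c,*sz,a],1)
E
python3 - <<'E'
from h import *
T,S=load("top0"),load("scene0")
for n,k,z,bt,bs in [("thermo","white",.095,(85,190,80,60),(410,330,80,60)),("tin","green",.09,(80,255,80,60),(455,295,80,60)),("carton","brown",.08,(310,215,60,60),(290,200,50,30)),("tray","tray",.028,(300,205,133,100),(255,175,95,90))]:
    print(n,rect(T,k,bt,z),rect(S,k,bs,z))
f=lambda q,k,o:(np.array(q)+.5)/k-.5+o
for n,q,k,o,z in[("th",[(147,40),(243,45),(230,192),(127,185)],5,[85,190],.095),("tin",[(112,43),(234,80),(175,220),(58,178)],5,[80,255],.09),
 ("carton",[(175,130),(351,172),(308,353),(135,313)],6,[300,205],.08),("tray",[(122,90),(741,207),(697,492),(65,375)],6,[300,205],.028)]:
    P=plane(T,f(q,k,o),z)[:,:2]*1000; d=np.roll(P,-1,0)-P
    print(n,P.mean(0).round(1),np.linalg.norm(d,axis=1).round(1),np.degrees(np.arctan2(d[:,1],d[:,0])).round(1))
for n,q,o,z in[("thS",[(212,347),(286,415),(195,506),(120,437)],[410,270],.095),("tinS",[(237,346),(306,437),(200,495),(130,402)],[455,235],.09)]:
    P=plane(S,f(q,5,o),z)[:,:2]*1000; d=np.roll(P,-1,0)-P
    print(n,P.mean(0).round(1),np.linalg.norm(d,axis=1).round(1),np.degrees(np.arctan2(d[:,1],d[:,0])).round(1))
E
```

```text
thermo [609.4 287.1  37.7  56.2  86.3] [614.1 288.6  40.1  58.   86.5]
tin [472.4 307.6  49.   57.   71.7] [477.5 309.6  50.7  58.1  70.9]
carton [ 556.7 -149.6   58.    61.2   77.3] [ 560.3 -150.4   62.9   63.    77.2]
tray [ 546.8 -209.1  226.5  103.7   80.5] [ 552.6 -204.8  235.1  105.8   80.5]
th [609.  286.5] [39.1 59.5 41.7 59. ] [-91.7 179.2  87.5  -3.3]
tin [473.5 305.2] [51.8 58.8 50.3 56.5] [-104.9  160.6   72.6  -18. ]
carton [ 556.9 -149.9] [60.4 62.3 58.8 62.8] [-102.2  167.6   78.3  -11. ]
tray [ 547.1 -209.8] [221.3 101.2 223.1 102.4] [-99.4 171.2  80.9  -9.8]
thS [614.3 289. ] [39.3 55.9 39.  56.7] [ 86.1  -2.4 -92.7 177.9]
tinS [477.2 309.9] [47.7 55.4 48.  56.3] [  71.3  -16.9 -107.6  162.8]
```

```bash
cat > plan.py <<'E'
import sys,numpy as np
from scipy.spatial.transform import Rotation as R
from station import bot
def go(x,y,z,yaw):
    o=bot.observe(); r=R.from_quat(o["orientation"])
    c,s=np.cos(np.radians(yaw)),np.sin(np.radians(yaw))   # yaw = world angle of tool y
    t=R.from_matrix(np.c_[[-s,c,0],[c,s,0],[0,0,-1]])
    if (r.inv()*t).magnitude()>np.pi/2: t=t*R.from_euler("z",180,degrees=True)
    d=r.inv().apply(np.array([x,y,z])-o["position"])
    print("t",round(o["time_s"],2),"pos",np.round(o["position"],4),"travel",d.round(4),"rot",np.degrees((r.inv()*t).as_rotvec()).round(1))
if __name__=="__main__": go(*map(float,sys.argv[1:5]))
E
python3 plan.py 0.6115 0.288 0.231 -3.3
```

```text
t 0.1 pos [ 0.217  -0.5857  0.2305] travel [ 6.735e-01 -6.822e-01  5.000e-04] rot [ -0.1  -0.  -66.4]
```

Emit:
drive_tool(
  commands=[
    {"travel": [0.0285, -0.0285, 0], "rotation": [0, 0, -3], "grip": -1},
    {"travel": [0.057, -0.057, 0], "rotation": [0, 0, -6], "grip": -1},
    {"travel": [0.0855, -0.0855, 0], "rotation": [0, 0, -9], "grip": -1},
    {"travel": [0.114, -0.114, 0], "rotation": [0, 0, -12], "grip": -1},
    {"travel": [0.1425, -0.1425, 0], "rotation": [0, 0, -15], "grip": -1},
  ],
)

```text
time_s: 0.52
position: [0.3015, -0.401, 0.2309]
orientation: [0.952, 0.305, -0.0, -0.0]
force: [1.1, 0.3, -0.1]
finger_gap: 1.001
gripper_force: 0.0
```

```bash
python3 plan.py 0.6115 0.288 0.231 -3.3
```

```text
t 0.52 pos [ 0.3015 -0.401   0.2309] travel [ 0.6523 -0.3812 -0.    ] rot [ -0.   -0.  -51.2]
```

Works as modelled, with little lag.

Emit:
drive_tool(
  commands=[
    {"travel": [0.652, -0.381, 0], "rotation": [0, 0, -51.2], "grip": -1},
    {"travel": [0.652, -0.381, 0], "rotation": [0, 0, -51.2], "grip": -1},
    {"travel": [0.652, -0.381, 0], "rotation": [0, 0, -51.2], "grip": -1},
    {"travel": [0.652, -0.381, 0], "rotation": [0, 0, -51.2], "grip": -1},
    {"travel": [0.652, -0.381, 0], "rotation": [0, 0, -51.2], "grip": -1},
  ],
)

```text
time_s: 0.93
position: [0.3873, -0.2112, 0.2313]
orientation: [0.812, 0.584, -0.0, 0.0]
force: [1.1, -1.1, -0.1]
finger_gap: 0.996
gripper_force: 0.0
```

```bash
python3 plan.py 0.6115 0.288 0.231 -3.3
```

```text
t 0.93 pos [ 0.3873 -0.2112  0.2313] travel [5.446e-01 5.400e-02 1.000e-04] rot [ -0.    0.  -15.2]
```

Emit:
drive_tool(
  commands=[
    {"travel": [0.545, 0.054, 0], "rotation": [0, 0, -15.2], "grip": -1},
    {"travel": [0.545, 0.054, 0], "rotation": [0, 0, -15.2], "grip": -1},
    {"travel": [0.545, 0.054, 0], "rotation": [0, 0, -15.2], "grip": -1},
    {"travel": [0.545, 0.054, 0], "rotation": [0, 0, -15.2], "grip": -1},
    {"travel": [0.545, 0.054, 0], "rotation": [0, 0, -15.2], "grip": -1},
  ],
)

```text
time_s: 1.35
position: [0.4739, -0.0218, 0.2313]
orientation: [0.729, 0.684, -0.0, 0.0]
force: [0.7, 0.0, -0.1]
finger_gap: 0.998
gripper_force: 0.0
```

```bash
python3 plan.py 0.6115 0.288 0.231 -3.3
```

```text
t 1.35 pos [ 0.4739 -0.0218  0.2313] travel [3.180e-01 1.175e-01 2.000e-04] rot [ 0.   0.  -0.4]
```

Emit:
drive_tool(
  commands=[
    {"travel": [0.318, 0.1175, 0], "rotation": [0, 0, -0.4], "grip": -1},
    {"travel": [0.318, 0.1175, 0], "rotation": [0, 0, -0.4], "grip": -1},
    {"travel": [0.318, 0.1175, 0], "rotation": [0, 0, -0.4], "grip": -1},
    {"travel": [0.318, 0.1175, 0], "rotation": [0, 0, -0.4], "grip": -1},
    {"travel": [0.318, 0.1175, 0], "rotation": [0, 0, -0.4], "grip": -1},
  ],
)

```text
time_s: 1.77
position: [0.5586, 0.1684, 0.2309]
orientation: [0.727, 0.686, -0.0, -0.0]
force: [0.4, -0.9, 0.0]
finger_gap: 0.999
gripper_force: 0.0
```

```bash
python3 plan.py 0.6115 0.288 0.231 -3.3
python3 - <<'E'
from station import bot
import cv2,numpy as np
from h import proj
s=bot.snapshot("wrist"); cv2.imwrite("pics/w1.png",s["pixels"]); np.savez("w1.npz",**s)
print(s["extrinsics"].round(3).tolist(), proj(s,[[.6115,.288,.095],[.475,.308,.09]]))
E
```

```text
t 1.77 pos [0.5586 0.1684 0.2309] travel [ 0.1224  0.046  -0.0002] rot [-0.  0.  0.]
[[0.998, 0.054, 0.017, 0.562], [-0.057, 0.958, 0.28, 0.24], [-0.001, -0.281, 0.96, 0.373], [0.0, 0.0, 0.0, 1.0]] [[388.591801    50.10562664]
 [190.09050068  31.69846876]]
```

View pics/w1.png

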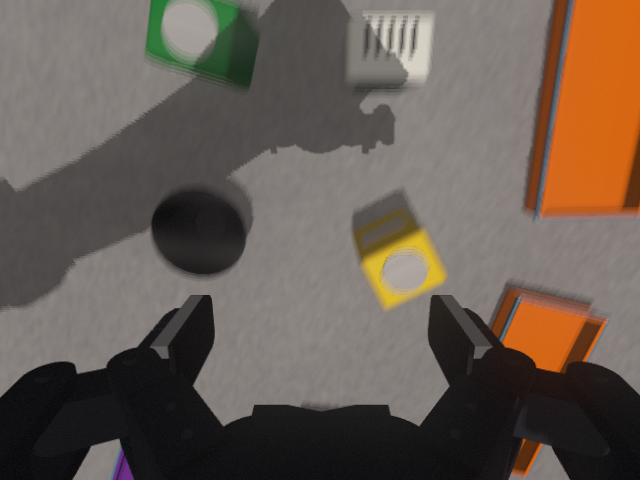

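The wrist view shows the thermometer top centred near (391,50), against a prediction of (389,50), so the averaged position holds.

Emit:
drive_tool(
  commands=[
    {"travel": [0.0407, 0.0153, 0], "grip": -1},
    {"travel": [0.0813, 0.0307, 0], "grip": -1},
    {"travel": [0.1224, 0.046, 0], "grip": -1},
    {"travel": [0.1224, 0.046, 0.03], "grip": -1},
    {"travel": [0.1224, 0.046, 0.05], "grip": -1},
  ],
)

```text
validation failed for argument at $.co...
```

```bash
python3 plan.py 0.6115 0.288 0.052 -3.3
python3 - <<'E'
from station import bot
import cv2,numpy as np
from h import proj
s=bot.snapshot("wrist"); cv2.imwrite("pics/w2.png",s["pixels"])
print(proj(s,[[.6115,.288,.095],[.475,.308,.09]]))
E
```

```text
t 1.82 pos [0.5597 0.178  0.231 ] travel [0.1112 0.0462 0.1798] rot [ 0.  -0.4  0.5]
[[387.68205829  67.75462507]
 [192.43769014  47.98595849]]
```

View pics/w2.png

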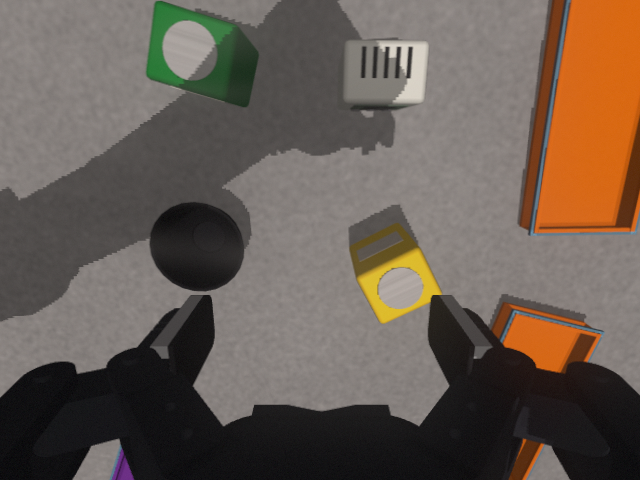

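The call was refused, presumably because rotation is required. In this view the thermometer top is centred at (386,72), a few pixels nearer than predicted, so I use y = 0.286. The tin cap at (190,50) matches its prediction.

Emit:
drive_tool(
  commands=[
    {"travel": [0.036, 0.015, 0], "rotation": [0, 0, 0], "grip": -1},
    {"travel": [0.072, 0.03, 0], "rotation": [0, 0, 0], "grip": -1},
    {"travel": [0.109, 0.046, 0], "rotation": [0, 0, 0], "grip": -1},
    {"travel": [0.109, 0.046, 0.03], "rotation": [0, 0, 0], "grip": -1},
    {"travel": [0.109, 0.046, 0.06], "rotation": [0, 0, 0], "grip": -1},
  ],
)

```text
time_s: 2.28
position: [0.6109, 0.2768, 0.1715]
orientation: [0.726, 0.688, 0.002, -0.0]
force: [-0.4, -0.3, -0.4]
finger_gap: 1.0
gripper_force: 0.0
```

```bash
python3 plan.py 0.611 0.286 0.052 -3.3
```

```text
t 2.28 pos [0.6109 0.2768 0.1715] travel [ 0.0088 -0.0007  0.1195] rot [ 0.1 -0.2  0.2]
```

Emit:
drive_tool(
  commands=[
    {"travel": [0.009, -0.0005, 0.005], "rotation": [0, 0, 0], "grip": -1},
    {"travel": [0.009, -0.0005, 0.035], "rotation": [0, 0, 0], "grip": -1},
    {"travel": [0.009, -0.0005, 0.065], "rotation": [0, 0, 0], "grip": -1},
    {"travel": [0.009, -0.0005, 0.095], "rotation": [0, 0, 0], "grip": -1},
    {"travel": [0.009, -0.0005, 0.119], "rotation": [0, 0, 0], "grip": -1},
  ],
)

```text
time_s: 2.7
position: [0.61, 0.2815, 0.0509]
orientation: [0.727, 0.686, -0.001, -0.0]
force: [-0.7, 0.0, -0.7]
finger_gap: 0.998
gripper_force: 0.0
```

```bash
python3 plan.py 0.611 0.286 0.052 -3.3
```

```text
t 2.7 pos [0.61   0.2815 0.0509] travel [ 0.0045  0.0007 -0.0011] rot [-0.1  0.1  0. ]
```

Emit:
drive_tool(
  commands=[
    {"travel": [0.0045, 0.0007, 0], "rotation": [0, 0, 0], "grip": -1},
    {"travel": [0.0045, 0.0007, 0], "rotation": [0, 0, 0], "grip": -0.3},
    {"travel": [0.0045, 0.0007, 0], "rotation": [0, 0, 0], "grip": 0},
    {"travel": [0.0045, 0.0007, 0], "rotation": [0, 0, 0], "grip": 1},
    {"travel": [0.0045, 0.0007, 0], "rotation": [0, 0, 0], "grip": 1},
  ],
  grip_force=40,
)

```text
time_s: 3.12
position: [0.6124, 0.2874, 0.0548]
orientation: [0.727, 0.687, 0.002, 0.0]
force: [-0.1, 0.1, 4.6]
finger_gap: 0.701
gripper_force: 43.7
```

Emit:
drive_tool(
  commands=[
    {"travel": [0, 0, 0], "rotation": [0, 0, 0], "grip": 1},
    {"travel": [0, 0, 0], "rotation": [0, 0, 0], "grip": 1},
    {"travel": [0, 0, 0], "rotation": [0, 0, 0], "grip": 1},
  ],
)

```text
time_s: 3.37
position: [0.6124, 0.2874, 0.0548]
orientation: [0.727, 0.687, 0.002, 0.0]
force: [-0.9, 1.2, 7.1]
finger_gap: 0.695
gripper_force: 44.1
```

```bash
python3 plan.py 0.611 0.286 0.052 -3.3
python3 - <<'E'
from station import bot
import numpy as np
from h import *
for n in("top","scene"): np.savez(n+"1.npz",**bot.snapshot(n))
E
```

```text
t 3.37 pos [0.6124 0.2874 0.0548] travel [-0.0015 -0.0013  0.0028] rot [ 0.2 -0.1  0. ]
```

Emit:
drive_tool(
  commands=[
    {"travel": [0, 0, -0.02], "rotation": [0, 0, 0], "grip": 1},
    {"travel": [0, 0, -0.05], "rotation": [0, 0, 0], "grip": 1},
    {"travel": [0, 0, -0.085], "rotation": [0, 0, 0], "grip": 1},
    {"travel": [0, 0, -0.12], "rotation": [0, 0, 0], "grip": 1},
    {"travel": [0, 0, -0.14], "rotation": [0, 0, 0], "grip": 1},
  ],
)

```text
time_s: 3.88
position: [0.6124, 0.2872, 0.1975]
orientation: [0.727, 0.687, 0.003, 0.001]
force: [0.1, -0.2, -0.7]
finger_gap: 0.7
gripper_force: 43.8
```

Run:
```python
from h import *
from plan import go
c=np.array([.549,-.208]); yv=np.array([np.cos(np.radians(80.5)),np.sin(np.radians(80.5))])
print(c-.0053*yv,c-.0656*yv)
go(*(c-.0053*yv),.20,-9.5)
```

```text
[ 0.54812525 -0.21322731] [ 0.53817288 -0.27270034]
t 3.88 pos [0.6124 0.2872 0.1975] travel [-0.5033 -0.0356 -0.004 ] rot [ 0.3 -0.2  6.2]
```

Emit:
drive_tool(
  commands=[
    {"travel": [-0.025, -0.002, 0], "rotation": [0.1, 0, 1], "grip": 1},
    {"travel": [-0.06, -0.004, 0], "rotation": [0.2, 0, 2], "grip": 1},
    {"travel": [-0.1, -0.007, 0], "rotation": [0.3, -0.2, 3], "grip": 1},
    {"travel": [-0.14, -0.01, 0], "rotation": [0.3, -0.2, 4], "grip": 1},
    {"travel": [-0.18, -0.013, 0], "rotation": [0.3, -0.2, 5], "grip": 1},
  ],
)

```text
time_s: 4.3
position: [0.5876, 0.1057, 0.193]
orientation: [0.756, 0.654, -0.003, -0.0]
force: [0.4, -0.6, -1.6]
finger_gap: 0.697
gripper_force: 43.9
```

```bash
python3 plan.py .548 -.213 .2 -9.5
```

```text
t 4.3 pos [0.5876 0.1057 0.193 ] travel [-0.3211  0.0068 -0.0057] rot [-0.2  0.2  1.2]
```

Emit:
drive_tool(
  commands=[
    {"travel": [-0.038, 0.001, 0], "rotation": [0, 0, 0.5], "grip": 1},
    {"travel": [-0.076, 0.002, 0], "rotation": [0, 0, 1], "grip": 1},
    {"travel": [-0.114, 0.003, -0.003], "rotation": [-0.1, 0.1, 1.2], "grip": 1},
    {"travel": [-0.152, 0.004, -0.005], "rotation": [-0.2, 0.2, 1.2], "grip": 1},
    {"travel": [-0.19, 0.005, -0.006], "rotation": [-0.2, 0.2, 1.2], "grip": 1},
  ],
)

```text
time_s: 4.72
position: [0.5653, -0.0833, 0.2002]
orientation: [0.763, 0.646, -0.0, 0.0]
force: [0.9, -0.8, -1.0]
finger_gap: 0.698
gripper_force: 43.9
```

```bash
python3 plan.py .548 -.213 .2 -9.5
```

```text
t 4.72 pos [ 0.5653 -0.0833  0.2002] travel [-0.1308  0.0043  0.0003] rot [0. 0. 0.]
```

Emit:
drive_tool(
  commands=[
    {"travel": [-0.04, 0.0015, 0], "rotation": [0, 0, 0], "grip": 1},
    {"travel": [-0.08, 0.003, 0], "rotation": [0, 0, 0], "grip": 1},
    {"travel": [-0.11, 0.004, 0], "rotation": [0, 0, 0], "grip": 1},
    {"travel": [-0.131, 0.0043, 0], "rotation": [0, 0, 0], "grip": 1},
    {"travel": [-0.131, 0.0043, 0], "rotation": [0, 0, 0], "grip": 1},
  ],
)

```text
time_s: 5.13
position: [0.5466, -0.2181, 0.1993]
orientation: [0.766, 0.643, -0.002, 0.001]
force: [-0.6, -0.6, -1.8]
finger_gap: 0.699
gripper_force: 43.9
```

Run:
```python
from station import bot
from h import *
from plan import go
W=bot.snapshot("wrist");S=bot.snapshot("scene");T=bot.snapshot("top")
go(.548,-.213,.06,-9.5)
print("carton by wrist",rect(W,"brown",(0,0,640,480),.084))
# tray hand-marked view: wrist on top, scene crop below
a=np.zeros((600,800,3),np.uint8)
a[:360,:480]=cv2.resize(W["pixels"],(480,360))
a[360:,:400]=cv2.resize(S["pixels"][165:285,240:440],None,fx=2,fy=2)
a[360:,400:]=cv2.resize(T["pixels"][190:310,270:470],None,fx=2,fy=2)
cv2.imwrite("pics/p1.png",a); np.savez("wp1.npz",**W);np.savez("sp1.npz",**S);np.savez("tp1.npz",**T)
```

```text
t 5.28 pos [ 0.5485 -0.2107  0.1996] travel [-0.0024  0.      0.1396] rot [-0.1 -0.   0. ]
carton by wrist [ 716.4 -132.    69.3   79.3   72.7]
```

View pics/p1.png

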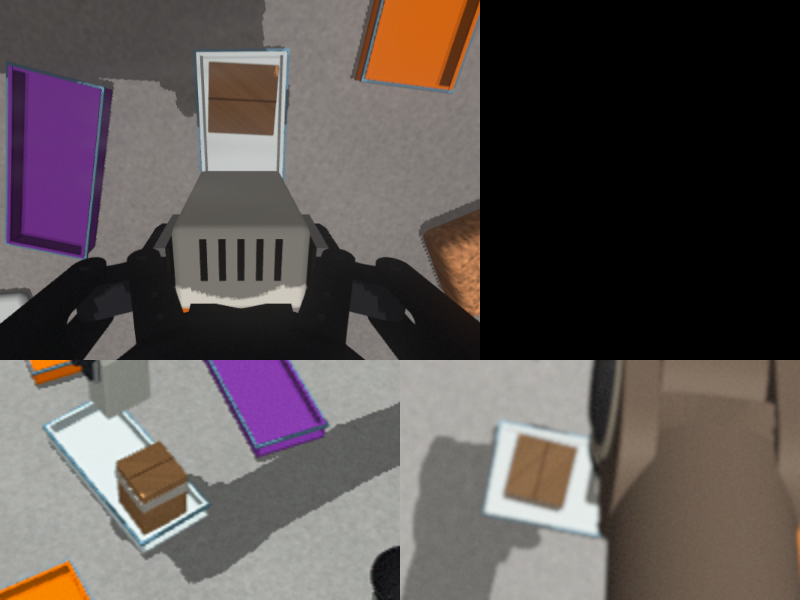

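The wrist view shows the carton top, the tray's far rim corners at (196,50) and (289,49) (half-panel scale 0.75), and the held thermometer upright. I'll convert these to world positions.

Run:
```python
from h import *
W=load("wp1"); f=lambda q:(np.array(q,float)+.5)/.75-.5
P=plane(W,f([(209,62),(278,65),(274,135),(209,132)]),.084)*1000;print("carton",P.mean(0).round(1),P[:,:2].round(1).tolist())
P=plane(W,f([(196,50),(289,49)]),.028)*1000
print("rim far",P[:,:2].round(1).tolist(),np.linalg.norm(P[1]-P[0]))
P=plane(W,f([(202,172),(285,172)]),.028)*1000;print("rim near",P[:,:2].round(1).tolist())
P=plane(W,f([(175,227),(307,227)]),.2398)*1000;print("thermo edge",P[:,:2].round(1).tolist(),np.linalg.norm(P[1]-P[0]))
```

```text
carton [ 559.2 -152.2   84. ] [[535.7, -115.9], [594.8, -128.7], [583.0, -188.7], [523.2, -175.4]]
rim far [[519.7, -95.3], [616.0, -111.2]] 97.67813091277837
rim near [[497.5, -226.7], [595.2, -243.7]]
thermo edge [[522.9, -194.3], [576.4, -203.6]] 54.28969017456358
```

Emit:
drive_tool(
  commands=[
    {"travel": [0, 0, 0.02], "rotation": [0, 0, 0], "grip": 1},
    {"travel": [0, 0, 0.04], "rotation": [0, 0, 0], "grip": 1},
    {"travel": [0, 0, 0.06], "rotation": [0, 0, 0], "grip": 1},
    {"travel": [0, 0, 0.06], "rotation": [0, 0, 0], "grip": 1},
    {"travel": [0, 0, 0.06], "rotation": [0, 0, 0], "grip": 1},
  ],
)

```text
time_s: 5.7
position: [0.5482, -0.2095, 0.1388]
orientation: [0.762, 0.647, -0.001, -0.001]
force: [0.4, 0.6, -0.1]
finger_gap: 0.698
gripper_force: 43.8
```

```bash
python3 plan.py .5485 -.2145 .059 -9.4
```

```text
t 5.7 pos [ 0.5482 -0.2095  0.1388] travel [-0.005   0.0013  0.0798] rot [-0.2 -0.   0.1]
```

Emit:
drive_tool(
  commands=[
    {"travel": [-0.005, 0.001, 0], "rotation": [0, 0, 0], "grip": 1},
    {"travel": [-0.005, 0.001, 0.015], "rotation": [0, 0, 0], "grip": 1},
    {"travel": [-0.005, 0.001, 0.03], "rotation": [0, 0, 0], "grip": 1},
    {"travel": [-0.005, 0.001, 0.03], "rotation": [0, 0, 0], "grip": 1},
    {"travel": [-0.005, 0.001, 0.03], "rotation": [0, 0, 0], "grip": 1},
  ],
)

```text
time_s: 6.12
position: [0.5488, -0.2163, 0.1099]
orientation: [0.763, 0.646, -0.001, -0.0]
force: [-0.5, -0.2, -1.3]
finger_gap: 0.697
gripper_force: 43.8
```

```bash
python3 plan.py .5485 -.2145 .059 -9.4
```

```text
t 6.12 pos [ 0.5488 -0.2163  0.1099] travel [ 0.0018 -0.0006  0.0509] rot [-0.1  0.  -0.1]
```

Emit:
drive_tool(
  commands=[
    {"travel": [0.001, 0, 0.015], "rotation": [0, 0, 0], "grip": 1},
    {"travel": [0.001, 0, 0.03], "rotation": [0, 0, 0], "grip": 1},
    {"travel": [0.001, 0, 0.042], "rotation": [0, 0, 0], "grip": 1},
    {"travel": [0.001, 0, 0.047], "rotation": [0, 0, 0], "grip": 1},
    {"travel": [0.001, 0, 0.047], "rotation": [0, 0, 0], "grip": 1},
  ],
)

```text
time_s: 6.53
position: [0.5483, -0.2152, 0.0616]
orientation: [0.763, 0.646, -0.001, -0.001]
force: [0.5, 0.6, -0.7]
finger_gap: 0.699
gripper_force: 43.9
```

```bash
python3 plan.py .5485 -.2145 .059 -9.4
```

```text
t 6.53 pos [ 0.5483 -0.2152  0.0616] travel [0.0008 0.0001 0.0026] rot [-0.2  0.  -0.1]
```

Not touching yet; lower a little more.

Emit:
drive_tool(
  commands=[
    {"travel": [0, 0, 0.0015], "rotation": [0, 0, 0], "grip": 1},
    {"travel": [0, 0, 0.003], "rotation": [0, 0, 0], "grip": 1},
    {"travel": [0, 0, 0.003], "rotation": [0, 0, 0], "grip": 1},
  ],
)

```text
time_s: 6.78
position: [0.549, -0.2154, 0.0595]
orientation: [0.763, 0.646, -0.0, -0.0]
force: [0.2, 1.0, -1.3]
finger_gap: 0.698
gripper_force: 43.9
```

Emit:
drive_tool(
  commands=[
    {"travel": [0, 0, 0.0015], "rotation": [0, 0, 0], "grip": 1},
    {"travel": [0, 0, 0.002], "rotation": [0, 0, 0], "grip": 1},
    {"travel": [0, 0, 0.002], "rotation": [0, 0, 0], "grip": 1},
  ],
)

```text
time_s: 7.03
position: [0.549, -0.2155, 0.0588]
orientation: [0.763, 0.646, -0.001, 0.0]
force: [-4.5, 0.4, 11.9]
finger_gap: 0.696
gripper_force: 45.1
```

Contact at 12 N. Ease off, release, and rise.

Emit:
drive_tool(
  commands=[
    {"travel": [0, 0, -0.0007], "rotation": [0, 0, 0], "grip": 0.2},
    {"travel": [0, 0, -0.0007], "rotation": [0, 0, 0], "grip": -0.4},
    {"travel": [0, 0, -0.0007], "rotation": [0, 0, 0], "grip": -0.7},
    {"travel": [0, 0, -0.0007], "rotation": [0, 0, 0], "grip": -1},
    {"travel": [0, 0, -0.0007], "rotation": [0, 0, 0], "grip": -1},
  ],
)

```text
time_s: 7.45
position: [0.5486, -0.2154, 0.0577]
orientation: [0.763, 0.646, -0.001, -0.0]
force: [-0.6, -0.8, -0.3]
finger_gap: 1.0
gripper_force: 0.0
```

Emit:
drive_tool(
  commands=[
    {"travel": [0, 0, 0], "rotation": [0, 0, 0], "grip": -1},
    {"travel": [0, 0, -0.015], "rotation": [0, 0, 0], "grip": -1},
    {"travel": [0, 0, -0.05], "rotation": [0, 0, 0], "grip": -1},
    {"travel": [0, 0, -0.09], "rotation": [0, 0, 0], "grip": -1},
    {"travel": [0, 0, -0.13], "rotation": [0, 0, 0], "grip": -1},
  ],
)

```text
time_s: 7.87
position: [0.5481, -0.2149, 0.1885]
orientation: [0.763, 0.647, -0.001, -0.002]
force: [0.2, -0.9, 0.3]
finger_gap: 0.999
gripper_force: 0.0
```

```bash
python3 plan.py .475 .3085 .19 -18.7
```

```text
t 7.87 pos [ 0.5481 -0.2149  0.1885] travel [ 0.5043 -0.158  -0.0007] rot [-0.2 -0.   9.3]
```

Emit:
drive_tool(
  commands=[
    {"travel": [0.038, -0.012, 0], "rotation": [0, 0, 1], "grip": -1},
    {"travel": [0.076, -0.024, 0], "rotation": [0, 0, 2], "grip": -1},
    {"travel": [0.114, -0.036, 0], "rotation": [0, 0, 3], "grip": -1},
    {"travel": [0.152, -0.048, 0], "rotation": [0, 0, 4], "grip": -1},
    {"travel": [0.19, -0.06, 0], "rotation": [0, 0, 5], "grip": -1},
  ],
)

```text
time_s: 8.28
position: [0.5202, -0.0164, 0.1879]
orientation: [0.791, 0.612, -0.001, -0.0]
force: [0.7, 0.5, -0.1]
finger_gap: 0.997
gripper_force: 0.0
```

```bash
python3 plan.py .475 .3085 .19 -18.7
```

```text
t 8.28 pos [ 0.5202 -0.0164  0.1879] travel [ 0.3032 -0.1253 -0.0022] rot [-0.1  0.   4.2]
```

Emit:
drive_tool(
  commands=[
    {"travel": [0.037, -0.015, 0], "rotation": [0, 0, 1], "grip": -1},
    {"travel": [0.074, -0.03, 0], "rotation": [0, 0, 2], "grip": -1},
    {"travel": [0.111, -0.045, 0], "rotation": [0, 0, 3], "grip": -1},
    {"travel": [0.148, -0.06, 0], "rotation": [0, 0, 4.2], "grip": -1},
    {"travel": [0.185, -0.076, 0], "rotation": [0, 0, 4.2], "grip": -1},
  ],
)

```text
time_s: 8.7
position: [0.493, 0.1818, 0.1879]
orientation: [0.813, 0.582, -0.001, -0.0]
force: [0.7, -0.2, -0.1]
finger_gap: 0.999
gripper_force: 0.0
```

Run:
```python
from station import bot
from h import *
from plan import go
W=bot.snapshot("wrist"); go(.475,.3085,.19,-18.7)
print("tin",rect(W,"green",(0,0,640,480),.09),proj(W,[[.475,.3085,.09]]))
T,S=bot.snapshot("top"),bot.snapshot("scene")
print("thermo in tray",rect(T,"white",(335,235,70,40),.099)); np.savez("t2.npz",**T);np.savez("s2.npz",**S)
a=np.zeros((600,800,3),np.uint8)
a[:360,:480]=cv2.resize(W["pixels"],(480,360))
a[360:,:400]=cv2.resize(S["pixels"][165:285,240:440],None,fx=2,fy=2)
a[200:,400:][:0]=0
a[:,480:][:360]=0
a[360:,400:]=cv2.resize(T["pixels"][210:290,305:438][:, :133],(400,240),interpolation=cv2.INTER_CUBIC)
cv2.imwrite("pics/p2.png",a)
```

```text
t 8.75 pos [0.4905 0.1918 0.1886] travel [ 0.1061 -0.0511 -0.0007] rot [-0.2 -0.3  0.5]
tin [454.3 332.7  17.5   6.9  42.5] [[225.41532467  51.84542909]]
thermo in tray [ 537.5 -207.5   77.9  137.2    1.4]
```

View pics/p2.png

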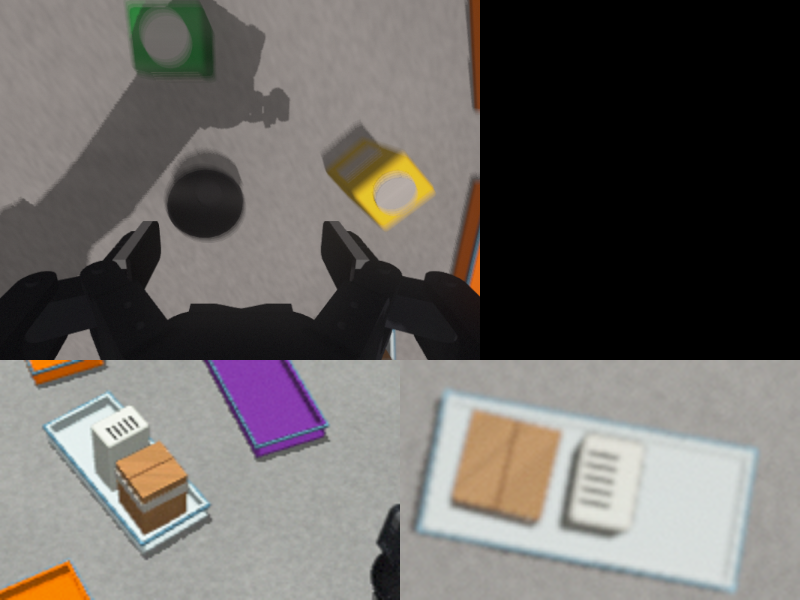

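The thermometer stands upright beside the carton with a gap, and the free space is on the far side. The tin cap sits at (221,52) in the wrist view, about 3 mm left of prediction, so I target (0.4735, 0.308).

Emit:
drive_tool(
  commands=[
    {"travel": [0.035, -0.017, 0], "rotation": [0, 0, 0], "grip": -1},
    {"travel": [0.07, -0.034, 0], "rotation": [0, 0, 0], "grip": -1},
    {"travel": [0.106, -0.052, 0], "rotation": [0, 0, 0], "grip": -1},
    {"travel": [0.106, -0.052, 0.02], "rotation": [0, 0, 0], "grip": -1},
    {"travel": [0.106, -0.052, 0.03], "rotation": [0, 0, 0], "grip": -1},
  ],
)

```text
time_s: 9.27
position: [0.4773, 0.2984, 0.1566]
orientation: [0.812, 0.584, -0.001, -0.001]
force: [-0.2, -1.8, -1.2]
finger_gap: 1.001
gripper_force: 0.0
```

```bash
python3 plan.py .4735 .308 .047 -18.7
```

```text
t 9.27 pos [0.4773 0.2984 0.1566] travel [ 0.0079 -0.0065  0.1096] rot [-0.1  0.   0.2]
```

Emit:
drive_tool(
  commands=[
    {"travel": [0.008, -0.0065, 0], "rotation": [0, 0, 0], "grip": -1},
    {"travel": [0.008, -0.0065, 0.02], "rotation": [0, 0, 0], "grip": -1},
    {"travel": [0.008, -0.0065, 0.05], "rotation": [0, 0, 0], "grip": -1},
    {"travel": [0.008, -0.0065, 0.08], "rotation": [0, 0, 0], "grip": -1},
    {"travel": [0.008, -0.0065, 0.11], "rotation": [0, 0, 0], "grip": -1},
  ],
)

```text
time_s: 9.68
position: [0.4756, 0.3052, 0.0473]
orientation: [0.813, 0.582, -0.0, 0.0]
force: [-0.2, 0.1, 0.8]
finger_gap: 1.0
gripper_force: 0.0
```

```bash
python3 plan.py .4735 .308 .047 -18.7
```

```text
t 9.68 pos [0.4756 0.3052 0.0473] travel [ 0.002  -0.0029  0.0003] rot [ 0.   0.  -0.1]
```

Emit:
drive_tool(
  commands=[
    {"travel": [0.002, -0.0025, 0], "rotation": [0, 0, 0], "grip": -1},
    {"travel": [0.002, -0.0025, 0], "rotation": [0, 0, 0], "grip": -0.3},
    {"travel": [0.002, -0.0025, 0], "rotation": [0, 0, 0], "grip": 0},
    {"travel": [0.002, -0.0025, 0], "rotation": [0, 0, 0], "grip": 1},
    {"travel": [0.002, -0.0025, 0], "rotation": [0, 0, 0], "grip": 1},
  ],
  grip_force=45,
)

```text
time_s: 10.1
position: [0.474, 0.3102, 0.05]
orientation: [0.813, 0.583, 0.001, -0.0]
force: [-0.0, -0.4, 5.9]
finger_gap: 0.699
gripper_force: 49.8
```

Emit:
drive_tool(
  commands=[
    {"travel": [0, 0, 0], "rotation": [0, 0, 0], "grip": 1},
    {"travel": [0, 0, 0], "rotation": [0, 0, 0], "grip": 1},
    {"travel": [0, 0, 0], "rotation": [0, 0, 0], "grip": 1},
  ],
)

```text
time_s: 10.35
position: [0.474, 0.3102, 0.05]
orientation: [0.813, 0.583, 0.001, -0.0]
force: [-0.2, -1.9, 8.1]
finger_gap: 0.698
gripper_force: 50.1
```

Emit:
drive_tool(
  commands=[
    {"travel": [0, 0, -0.02], "rotation": [0, 0, 0], "grip": 1},
    {"travel": [0, 0, -0.05], "rotation": [0, 0, 0], "grip": 1},
    {"travel": [0, 0, -0.085], "rotation": [0, 0, 0], "grip": 1},
    {"travel": [0, 0, -0.12], "rotation": [0, 0, 0], "grip": 1},
    {"travel": [0, 0, -0.14], "rotation": [0, 0, 0], "grip": 1},
  ],
)

```text
time_s: 10.77
position: [0.4734, 0.3104, 0.1923]
orientation: [0.812, 0.583, 0.002, -0.0]
force: [1.0, 0.8, -3.7]
finger_gap: 0.698
gripper_force: 50.0
```

Run:
```python
from h import *
from plan import go
T,S=load("t2"),load("s2")
# thermo top corners hand-read from p2 (top crop scale 400/133,240/80; offset 305,210)
q=np.array([(590,434),(641,440),(629,531),(571,521)],float)-[400,360]
P=plane(T,(q+.5)/[400/133,3]-.5+[305,210],.099)*1000;print("thermo top",P.mean(0).round(1))
q=np.array([(93,425),(128,407),(149,425),(116,444)],float)-[0,360]
P=plane(S,(q+.5)/2-.5+[240,165],.099)*1000;print("thermo scene",P.mean(0).round(1))
go(.539,-.274,.19,-9.4)
```

```text
thermo top [ 546.1 -215.3   99. ]
thermo scene [ 549.3 -211.3   99. ]
t 10.77 pos [0.4734 0.3104 0.1923] travel [-0.5328  0.249   0.0012] rot [ 0.1 -0.2 -9.2]
```

Emit:
drive_tool(
  commands=[
    {"travel": [-0.025, 0.011, 0], "rotation": [0, 0, -1], "grip": 1},
    {"travel": [-0.06, 0.028, 0], "rotation": [0, 0, -2], "grip": 1},
    {"travel": [-0.095, 0.044, 0], "rotation": [0, 0, -3], "grip": 1},
    {"travel": [-0.13, 0.06, 0], "rotation": [0, 0, -5], "grip": 1},
    {"travel": [-0.165, 0.077, 0], "rotation": [0, 0, -7], "grip": 1},
  ],
)

```text
time_s: 11.18
position: [0.4925, 0.1268, 0.1885]
orientation: [0.775, 0.632, -0.0, -0.0]
force: [1.3, -0.5, -1.8]
finger_gap: 0.696
gripper_force: 50.0
```

```bash
python3 plan.py .539 -.274 .195 -9.4
```

```text
t 11.18 pos [0.4925 0.1268 0.1885] travel [-0.3834  0.1258 -0.0063] rot [-0.   0.  -2.1]
```

Emit:
drive_tool(
  commands=[
    {"travel": [-0.037, 0.012, -0.001], "rotation": [0, 0, -1], "grip": 1},
    {"travel": [-0.074, 0.024, -0.003], "rotation": [0, 0, -2.1], "grip": 1},
    {"travel": [-0.111, 0.036, -0.005], "rotation": [0, 0, -2.1], "grip": 1},
    {"travel": [-0.148, 0.049, -0.006], "rotation": [0, 0, -2.1], "grip": 1},
    {"travel": [-0.185, 0.061, -0.006], "rotation": [0, 0, -2.1], "grip": 1},
  ],
)

```text
time_s: 11.6
position: [0.5152, -0.0671, 0.1949]
orientation: [0.764, 0.646, -0.0, 0.0]
force: [0.9, 0.2, -2.5]
finger_gap: 0.696
gripper_force: 50.0
```

```bash
python3 plan.py .539 -.274 .195 -9.4
```

```text
t 11.6 pos [ 0.5152 -0.0671  0.1949] travel [-2.001e-01  5.790e-02  1.000e-04] rot [ 0.   0.  -0.2]
```

Emit:
drive_tool(
  commands=[
    {"travel": [-0.038, 0.011, 0], "rotation": [0, 0, 0], "grip": 1},
    {"travel": [-0.076, 0.022, 0], "rotation": [0, 0, 0], "grip": 1},
    {"travel": [-0.114, 0.033, 0], "rotation": [0, 0, 0], "grip": 1},
    {"travel": [-0.15, 0.044, 0], "rotation": [0, 0, 0], "grip": 1},
    {"travel": [-0.175, 0.051, 0], "rotation": [0, 0, 0], "grip": 1},
  ],
)

```text
time_s: 12.02
position: [0.5358, -0.2506, 0.1943]
orientation: [0.765, 0.644, -0.001, 0.0]
force: [0.2, 0.1, -2.7]
finger_gap: 0.698
gripper_force: 50.0
```

Emit:
drive_tool(
  commands=[
    {"travel": [-0.015, 0.0045, 0], "rotation": [0, 0, 0], "grip": 1},
    {"travel": [-0.022, 0.006, 0], "rotation": [0, 0, 0], "grip": 1},
    {"travel": [-0.022, 0.006, 0], "rotation": [0, 0, 0], "grip": 1},
    {"travel": [-0.022, 0.006, 0], "rotation": [0, 0, 0], "grip": 1},
  ],
)

```text
time_s: 12.35
position: [0.5389, -0.2667, 0.1938]
orientation: [0.763, 0.646, -0.0, -0.001]
force: [-0.3, -0.0, -2.3]
finger_gap: 0.697
gripper_force: 50.0
```

Run:
```python
from station import bot
from h import *
from plan import go
go(.539,-.274,.195,-9.4)
W,S=bot.snapshot("wrist"),bot.snapshot("scene"); np.savez("wp3.npz",**W)
a=np.zeros((600,800,3),np.uint8); a[:480,:640]=W["pixels"]; a[480:,:200]=S["pixels"][165:285,240:440]
cv2.imwrite("pics/p3.png",a)
```

```text
t 12.35 pos [ 0.5389 -0.2667  0.1938] travel [-0.0072  0.0013 -0.0012] rot [-0.1 -0.1 -0.1]
```

View pics/p3.png

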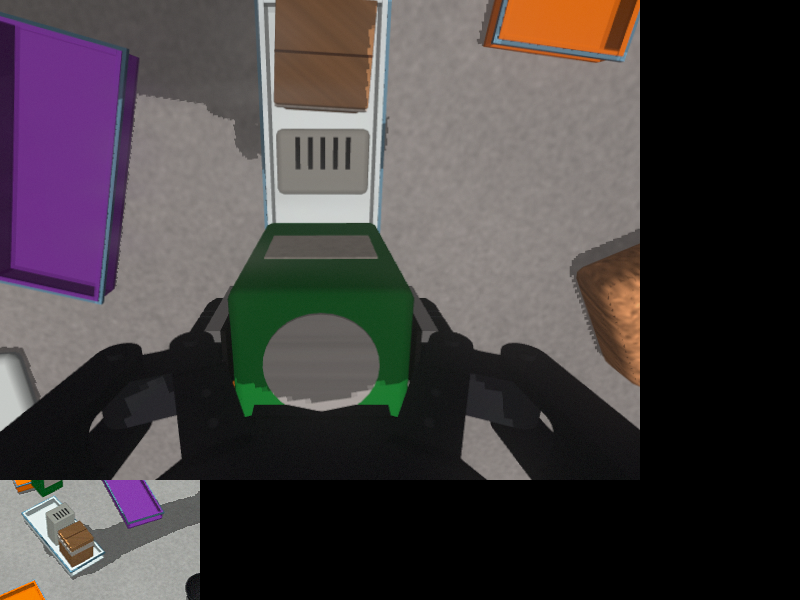

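The wrist view shows the thermometer square in the tray, top at (278–369, 129–193), and the tin held square with its cap centred at (321,363).

Run:
```python
from h import *
W=load("wp3")
P=plane(W,[(277,129),(370,129),(368,194),(278,194)],.099)*1000;print("thermo",P.mean(0).round(1),P[:,:2].round(1).tolist())
P=plane(W,[(267,224),(377,224)],.1438)*1000;print("tin front bottom",P.round(1).tolist(),P.mean(0))
P=plane(W,[(230,290),(412,290)],.2338)*1000;print("tin front top",P.round(1).tolist(),P.mean(0))
P=plane(W,[(265,200),(382,200)],.028)*1000;print("rim",P.round(1).tolist(),P.mean(0))
print(plane(W,[(321,363)],.2345)*1000)
```

```text
thermo [ 547.8 -217.5   99. ] [[522.5, -192.5], [580.0, -202.1], [573.5, -242.6], [515.0, -232.9]]
tin front bottom [[512.5, -241.3, 143.8], [571.8, -251.2, 143.8]] [ 542.14906489 -246.22854347  143.8       ]
tin front top [[514.6, -239.1, 233.8], [569.7, -248.2, 233.8]] [ 542.16841358 -243.64397087  233.8       ]
rim [[492.5, -247.0, 28.0], [591.7, -263.5, 28.0]] [ 542.06928356 -255.24979743   28.        ]
[[ 538.00734307 -268.77897673  234.5       ]]
```

Emit:
drive_tool(
  commands=[
    {"travel": [-0.0065, 0.0015, 0.01], "rotation": [0, 0, 0], "grip": 1},
    {"travel": [-0.0065, 0.0015, 0.035], "rotation": [0, 0, 0], "grip": 1},
    {"travel": [-0.0065, 0.0015, 0.06], "rotation": [0, 0, 0], "grip": 1},
    {"travel": [-0.0065, 0.0015, 0.08], "rotation": [0, 0, 0], "grip": 1},
    {"travel": [-0.0065, 0.0015, 0.08], "rotation": [0, 0, 0], "grip": 1},
  ],
)

```text
time_s: 12.87
position: [0.5363, -0.2737, 0.109]
orientation: [0.763, 0.646, -0.002, -0.004]
force: [-1.1, 0.7, -2.4]
finger_gap: 0.697
gripper_force: 49.8
```

```bash
python3 plan.py .5393 -.2735 .056 -9.4
```

```text
t 12.87 pos [ 0.5363 -0.2737  0.109 ] travel [0.0006 0.0033 0.053 ] rot [-0.5 -0.1 -0.1]
```

Emit:
drive_tool(
  commands=[
    {"travel": [0, 0.001, 0.01], "rotation": [0, 0, 0], "grip": 1},
    {"travel": [0, 0.002, 0.024], "rotation": [0, 0, 0], "grip": 1},
    {"travel": [0, 0.002, 0.036], "rotation": [0, 0, 0], "grip": 1},
    {"travel": [0, 0.002, 0.045], "rotation": [0, 0, 0], "grip": 1},
    {"travel": [0, 0.002, 0.045], "rotation": [0, 0, 0], "grip": 1},
  ],
)

```text
time_s: 13.28
position: [0.5397, -0.2752, 0.0665]
orientation: [0.764, 0.646, -0.001, -0.002]
force: [-0.4, 0.1, -2.3]
finger_gap: 0.695
gripper_force: 49.9
```

```bash
python3 plan.py .5393 -.2735 .055 -9.4
```

```text
t 13.28 pos [ 0.5397 -0.2752  0.0665] travel [ 0.0016 -0.0007  0.0115] rot [-0.3 -0.  -0.2]
```

Emit:
drive_tool(
  commands=[
    {"travel": [0.001, 0, 0.004], "rotation": [0, 0, 0], "grip": 1},
    {"travel": [0.001, 0, 0.008], "rotation": [-0.2, 0, 0], "grip": 1},
    {"travel": [0.001, 0, 0.011], "rotation": [-0.2, 0, 0], "grip": 1},
    {"travel": [0.001, 0, 0.011], "rotation": [-0.2, 0, 0], "grip": 1},
  ],
)

```text
time_s: 13.62
position: [0.5409, -0.2747, 0.0574]
orientation: [0.764, 0.646, 0.0, 0.001]
force: [0.1, -0.7, -2.7]
finger_gap: 0.697
gripper_force: 49.9
```

Emit:
drive_tool(
  commands=[
    {"travel": [0, 0, 0.001], "rotation": [0, 0, 0], "grip": 1},
    {"travel": [0, 0, 0.001], "rotation": [0, 0, 0], "grip": 1},
  ],
)

```text
time_s: 13.78
position: [0.5412, -0.2748, 0.0569]
orientation: [0.764, 0.646, 0.001, 0.001]
force: [0.1, 0.4, -2.7]
finger_gap: 0.693
gripper_force: 49.9
```

Emit:
drive_tool(
  commands=[
    {"travel": [0, 0, 0.001], "rotation": [0, 0, 0], "grip": 1},
    {"travel": [0, 0, 0.002], "rotation": [0, 0, 0], "grip": 1},
    {"travel": [0, 0, 0.002], "rotation": [0, 0, 0], "grip": 1},
  ],
)

```text
time_s: 14.03
position: [0.541, -0.2747, 0.0546]
orientation: [0.764, 0.646, 0.0, 0.001]
force: [0.1, 0.5, -1.7]
finger_gap: 0.694
gripper_force: 49.9
```

Emit:
drive_tool(
  commands=[
    {"travel": [0, 0, 0.001], "rotation": [0, 0, 0], "grip": 1},
    {"travel": [0, 0, 0.0012], "rotation": [0, 0, 0], "grip": 1},
    {"travel": [0, 0, 0.0012], "rotation": [0, 0, 0], "grip": 1},
  ],
)

```text
time_s: 14.28
position: [0.5412, -0.2748, 0.0541]
orientation: [0.764, 0.646, 0.0, 0.001]
force: [-1.9, -0.1, 4.5]
finger_gap: 0.697
gripper_force: 50.7
```

Contact; release and rise straight up.

Emit:
drive_tool(
  commands=[
    {"travel": [0, 0, 0], "rotation": [0, 0, 0], "grip": 0.2},
    {"travel": [0, 0, 0], "rotation": [0, 0, 0], "grip": -0.4},
    {"travel": [0, 0, 0], "rotation": [0, 0, 0], "grip": -0.7},
    {"travel": [0, 0, 0], "rotation": [0, 0, 0], "grip": -1},
    {"travel": [0, 0, 0], "rotation": [0, 0, 0], "grip": -1},
  ],
)

```text
time_s: 14.7
position: [0.5412, -0.2747, 0.0534]
orientation: [0.764, 0.646, 0.001, 0.001]
force: [0.3, 0.4, -1.0]
finger_gap: 1.0
gripper_force: 0.0
```

Emit:
drive_tool(
  commands=[
    {"travel": [0, 0, 0], "rotation": [0, 0, 0], "grip": -1},
    {"travel": [0, 0, -0.015], "rotation": [0, 0, 0], "grip": -1},
    {"travel": [0, 0, -0.05], "rotation": [0, 0, 0], "grip": -1},
    {"travel": [0, 0, -0.09], "rotation": [0, 0, 0], "grip": -1},
    {"travel": [0, 0, -0.13], "rotation": [0, 0, 0], "grip": -1},
  ],
)

```text
time_s: 15.12
position: [0.5403, -0.2742, 0.1843]
orientation: [0.763, 0.646, 0.0, -0.0]
force: [0.3, -0.3, 0.0]
finger_gap: 1.002
gripper_force: 0.0
```

Emit:
drive_tool(
  commands=[
    {"travel": [-0.02, -0.03, -0.02], "rotation": [0, 0, 0], "grip": -1},
    {"travel": [-0.04, -0.06, -0.02], "rotation": [0, 0, 0], "grip": -1},
    {"travel": [-0.06, -0.08, -0.02], "rotation": [0, 0, 0], "grip": -1},
    {"travel": [-0.08, -0.1, -0.02], "rotation": [0, 0, 0], "grip": -1},
    {"travel": [-0.08, -0.1, -0.02], "rotation": [0, 0, 0], "grip": -1},
  ],
)

```text
time_s: 15.53
position: [0.4236, -0.3414, 0.2033]
orientation: [0.766, 0.643, -0.001, 0.001]
force: [-0.5, -0.9, 0.2]
finger_gap: 0.999
gripper_force: 0.0
```

Run:
```python
from station import bot
import cv2,numpy as np
S,W,T=[bot.snapshot(n)["pixels"] for n in("scene","wrist","top")]
a=np.zeros((600,800,3),np.uint8); a[:300,:400]=cv2.resize(S[165:285,240:400],(400,300))
a[:300,400:]=cv2.resize(T[200:300,300:433],(400,300)); a[300:,:400]=cv2.resize(W,(400,300)); a[300:,400:]=cv2.resize(S,(400,300))
cv2.imwrite("pics/p4.png",a); o=bot.observe(); print(o["time_s"],o["position"])
```

```text
15.6833 [ 0.42911307 -0.33688186  0.20350203]
```

View pics/p4.png

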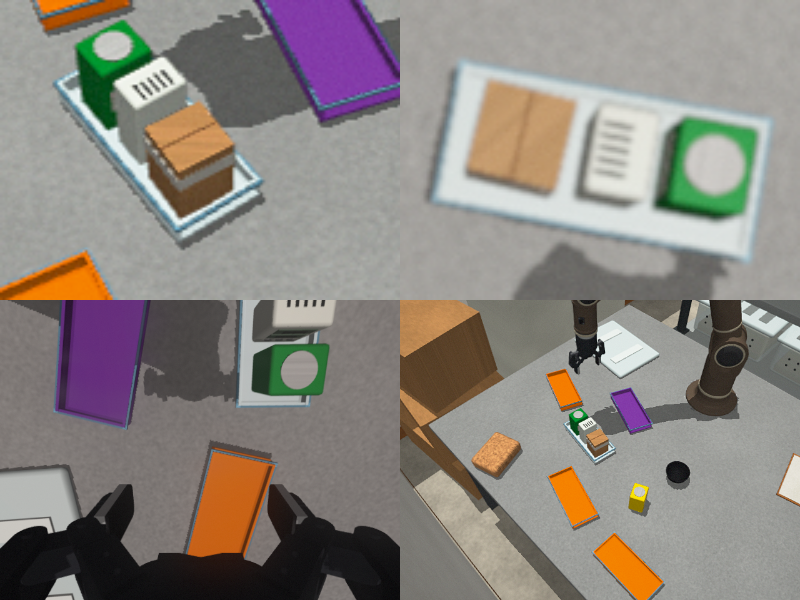

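All three stand upright in a row inside the tray: carton (525,135), thermometer (620,150) and tin (710,165) in the top panel. There are gaps between them and the robot is clear.

```bash
python3 -c "
from station import bot
print(bot.job_done())"
```

```text
the job is handed in; nothing more can be done
None
```

The thermometer and green tin now stand upright beside the carton in the blue-grey-rimmed tray, gaps between all three, and the job is handed in at about 16 s on the robot's clock; no verdict came back.

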